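# Start the bench centrifuge

## Task

Start the small bench centrifuge with closed fingers: first switch on its supply by pressing down the raised far half of the wide rocker on the loose switch box, then push the centrifuge's lid fully shut, then press the long bar-shaped key on its front deck fully down, hold it there for a full second and let it come up again. Only press and push: do not pick up or shift the switch box or anything else on the bench, and leave the narrow rocker and the two other keys alone.

Things in the scene. Friction and masses are not known exactly. Their poses are not given: they have to be found in the camera images.
- centrifuge: White centrifuge, fixed, 240 mm (its x) by 200 mm (y). Origin: centre of its underside, on the bench; x points to its back, away from the robot, y left, z up. Flat front deck (x -120 to -50 mm) 70 mm high, with three keys in a row at x = -87 mm: long bar key (start) at y = +58 mm, round key at y = -17, small square key at y = -72. Behind it the rotor chamber, rim 85 mm high, under the lid.
- lid (a joint): Angle of the grey lid, rad: 0 shut, grows as it opens upward; starts at 0.35 to 0.62. Flat plate 160 mm long, 194 wide, 15 thick, hinged at its far edge: hinge line along the centrifuge's y at x = +112 mm, height 92.5 mm (mid-thickness of the lid). Shut, it reaches forward to x = -48 mm, top 100 mm above the bench. Friction hinge (0.35 N m, no spring): stays where it is left.
- lid_edge (a point): Middle of the lid's free front edge, on its upper face; moves with the lid.
- start_key (a joint): Travel of the long bar key, m: 0 up, 0.006 fully down. Spring return, about 5 N to push it fully down.
- start_key_top (a point): Centre of the top face of the long bar key (26 mm in the centrifuge's x by 52 mm in its y); 81.5 mm above the bench when up; moves with the key, which travels straight down.
- pulse_key (a joint): Travel of the round key, 24 mm in diameter, m: 0 up, 0.006 fully down, spring return. To be left alone.
- stop_key (a joint): Travel of the small square key, 18 mm, m: 0 up, 0.006 fully down, spring return. To be left alone.
- switch_box: Loose grey box on rubber feet, about 0.9 kg, 110 mm (its x) by 130 mm (y), top 45 mm above the bench. Origin: centre of its underside; x points away from the robot, y left, z up. Two black rockers on top, each 56 mm long along x, pivoting about y at x = 0, 56 mm above the bench: the wide one (38 mm) centred at y = +28 mm, the narrow one (16 mm) at y = -38 mm.
- main_rocker (a joint): Angle of the wide rocker, rad: -0.16 off (far half raised), +0.16 on (far half pressed down, near half raised). It is an 8 mm thick slab and stays where it is left; tipping it over takes about 3 to 4 N on the far half, 18 mm from the pivot.
- main_rocker_far (a point): Point on the upper face of the wide rocker's far half, 18 mm beyond the pivot; about 63 mm above the bench when off, 57 mm when on.
- lamp_rocker (a joint): Angle of the narrow rocker, rad: -0.16 off, +0.16 on. Starts off and is to be left off.
- marker: Green marker pen lying on the bench, 16 mm thick, 120 mm long. Origin: the middle of its underside. Bystander.
- vial: Small closed jar, 28 mm in diameter, 60 mm high, standing between the centrifuge and the switch box. Origin: centre of its underside. Bystander.
- carton: Small carton, 45 x 60 x 65 mm high, standing behind the switch box. Origin: centre of its underside. Bystander.
- beaker: White plastic beaker, 60 mm in diameter, 60 mm high, standing in front of the switch box (robot side). Origin: centre of its underside. Bystander.
Mind the look-alikes: they are no part of the job. There is more than one size of the switch_box; the job needs the largest.

How it is judged:
On the way, in this order (a step that is already met when the one before it is completed fails the run):
1. the wide rocker is tipped on (value of joint main_rocker above 0.1 rad), for 0.2 s.
2. the lid is fully shut (value of joint lid below 0.04 rad), for 0.2 s.
3. the long bar key is held down (value of joint start_key above 0.0042 m and value of joint lid below 0.04 rad and value of joint main_rocker above 0.1 rad), for 0.7 s.
At the end, for the whole second after the job is handed in: The wide rocker is on (angle above 0.10 rad), the narrow one still off, the lid shut (below 0.04 rad), all three keys up again (within 1.5 mm), and the switch box and the listed bystanders stand within 30 mm of where they started, the box flat on the bench (value of joint main_rocker above 0.1 rad and value of joint lamp_rocker below -0.08 rad and value of joint lid below 0.04 rad and value of joint each of start_key, pulse_key, stop_key below 0.0015 m and height (world z) of switch_box below 0.008 m and angle between switch_box's own z axis and vertical below 0.05 rad and linear speed of switch_box below 0.02 m/s and not (distance of switch_box from where it was at the start of the episode above 0.03 m) and not (distance of marker from where it was at the start of the episode above 0.03 m) and not (distance of vial from where it was at the start of the episode above 0.03 m) and not (distance of carton from where it was at the start of the episode above 0.03 m) and not (distance of beaker from where it was at the start of the episode above 0.03 m)); the robot touches nothing.
It fails at once if the long bar key is pressed before the supply is on and the lid is shut (value of joint start_key above 0.003 m and (value of joint lid above 0.06 rad or value of joint main_rocker below 0.05 rad)).
It fails at once if one of the other two keys is pressed (value of joint any of pulse_key, stop_key above 0.003 m).
It fails at once if the narrow rocker is tipped (value of joint lamp_rocker above -0.04 rad).
It fails at once if the switch box is lifted, tipped or shifted more than 30 mm (height (world z) of switch_box above 0.012 m or angle between switch_box's own z axis and vertical above 0.12 rad or distance of switch_box from where it was at the start of the episode above 0.03 m).
It fails at once if the marker, vial, carton or beaker is lifted or moved more than 30 mm (distance of any of marker, vial, carton, beaker from where it was at the start of the episode above 0.03 m).
It also fails if it takes over 59 s, if anything falls off the work surface, if the arm or the gripper's body presses on something with over 40 N, if the wrist force passes 120 N, or if a joint passes its speed limit or range.

## Robot

A 7-joint arm with a two-finger parallel gripper is mounted at the origin on the work surface. World frame = base frame: x ahead of the robot, y to its left, z up, the work surface at z = 0. Lengths are in m, angles in rad, forces in N, time in s.
With the tool pointing down it reaches from about 0.4 to 0.85 m from the base axis. Payload 4.5 kg.
Tool frame: the origin (TCP) lies at the very end of the fingers, on their centre line; the grasp point (between the pads) lies 19 mm behind it; z points along the fingers, y is the line along which they close (so a half turn about z gives the same grasp; the last joint's range is limited). The gripper opens to 85 mm and grips with 20 to 120 N. Pads are 22 mm wide; open, the fingers measure 114 mm over their backs; the gripper's body (76 mm by 85 mm) begins 54 mm behind the grasp point. The pads swing forward as they close: fully open they stand 13 mm farther back than shut.
Start: joints at [1.24, 0.689, -0.195, 1.565, 0.157, 0.902, -0.215], TCP at [0.223, -0.584, 0.231] pointing down, gripper open.
Joint ranges: [-3.01, 3.01], [-0.46, 2.08], [-1.47, 1.51], [0.13, 2.56], [-1, 4.14], [0.04, 2.09], [-2.66, 2.66]. Speed limits (rad/s): [2.57, 2.57, 3.14, 3.14, 3.14, 3.14, 3.14].

## Interface

Orientations are given as a unit quaternion [x, y, z, w].
In Python, from station import env gives the robot as it stands.
- The arm moves only by the tool drive_tool, never from a script. Its argument "targets" is one flat list of numbers, 6 for each row, row after row: the shift along the world's x, y, z in units of 0.5 m (1.0 is 0.5 m), then the turn, a rotation vector about the world's x, y, z in units of pi/2 rad (1.0 is pi/2 rad). In form: [dx, dy, dz, ax, ay, az, dx, dy, dz, ax, ay, az, ...]. A call has exactly 8 rows; each row shifts and turns the commanded pose from where the row before left it; what a row does not reach is not made up. A row lasts 1/10 s, in which the tool goes at most 50 mm and 8.59 degrees, less where a joint would pass 70% of its speed; a pose out of reach is approached as far as the arm can. A call with a number of a shift or a turn outside -1 to 1 is refused whole. A call with a gripper value outside its range is refused whole. "claw" is the opening, from 0 (shut) to 1 (fully open), set as the call begins (left out, the last holds). The fingers move at their own pace and stop on an object; "newtons" is the grip in N (left out, the last holds). Time passes only in rows, so rows that do not move let the fingers close, or fill a call up. It gives the time, the measured TCP pose, the force, the opening and the grip force at its end, in the units of the state.
- env.state(): the state, without advancing time (a new reading comes with each control period).
- env.read_camera(name): name is "side" or "top"; returns a dict with "img" (400x640x3 uint8, red, green, blue), "fx", "fy", "cx", "cy" (pixels), "R" (3x3) and "t" (3): a world point X has camera coordinates R X + t. Camera axes: x right, y down, z forward; pixel columns grow to the right and rows downward; lengths in m; the calibration is good to about 2 mm. A picture is of the moment at which its call begins. There is no depth.
- env.finish_job(): hands the job in; it is judged then, once.
The state is a dict: "clock": time; "joint_pos": joint angles; "qd": joint speeds; "tau": joint torques, N m; "tcp_pos": TCP position; "ee_rot": TCP orientation; "force": force on the tool from outside, world axes, zero at the start; "wrist_torque": the same for the moment, N m; "grip_width": finger opening in m; "finger_force": force on a finger pad.
Only numpy, scipy, OpenCV 4.12 (cv2) and the standard library are available. Lean on these libraries where they do the work, as an engineer would, in place of code of your own. Each camera call takes 0.05 s, during which the arm holds its last target. There are 200 camera calls.

## Working session

There is one attempt and no reset: what is moved stays moved. The work goes in short steps, Python scripts to look and compute and a tool call to move; the robot and the scene stay as the last step left them, time stands still between calls to the robot, and variables do not carry over. Pictures are saved under pics/ and viewed, at most 10 in all, crops included, and the job is handed in when it is done.

Besides the shell and the picture viewer there is one more tool, called after ">>>" by a JSON object that holds its "method" and its "body", one argument or row to a line. drive_tool: Moves the arm, as the interface text tells. Its arguments: {"type":"object","properties":{"targets":{"type":"array","items":{"type":"number","minimum":-1,"maximum":1}},"claw":{"type":"number"},"newtons":{"type":"number"}},"required":["targets"]}

```bash
mkdir -p pics; python3 - <<'E'
from station import env
import cv2,json
for n in("top","side"):
    c=env.read_camera(n); cv2.imwrite(f"pics/{n}0.png",c["img"][:,:,::-1])
    print(n,c["fx"],c["fy"],c["cx"],c["cy"],c["R"],c["t"])
print(env.state())
E
```

```text
top 387.93374964358077 387.93374964358077 317.89229473131695 201.4260735509275 [[ 0.00272474 -0.99999543 -0.00130938]
 [-0.99219772 -0.00254028 -0.12464843]
 [ 0.12464454  0.00163879 -0.99220011]] [-0.02285364  0.59068553  1.06036924]
side 464.55591478621113 464.55591478621113 324.6053506802042 198.57978112963653 [[-0.89008809 -0.45534848 -0.0200238 ]
 [-0.32800075  0.67042339 -0.66554338]
 [ 0.31647858 -0.58582441 -0.74609052]] [0.49501278 0.26694175 0.90669138]
{'clock': 0.1, 'joint_pos': array([ 1.23979989,  0.68991149, -0.19449769,  1.5662089 ,  0.15730619,
        0.90250034, -0.21511451]), 'qd': array([-0.00020534, -0.00283804, -0.00055203, -0.00286803, -0.00064815,
       -0.00021601, -0.00105201]), 'tau': array([-4.54276014e-03, -5.40606022e+01, -1.27179757e+00, -1.58986795e+01,
        9.42003069e-03,  4.41694559e-03,  1.40949908e-05]), 'tcp_pos': array([ 0.22271848, -0.58336466,  0.23056487]), 'ee_rot': array([ 9.83407143e-01,  1.81410365e-01, -2.15046323e-04, -7.90459412e-04]), 'force': array([-0.22326871, -0.10769766,  0.16561116]), 'wrist_torque': array([-0.03283527,  0.00273848,  0.02225931]), 'finger_force': 0.0, 'grip_width': 0.08532304850083583}
```

View pics/top0.png

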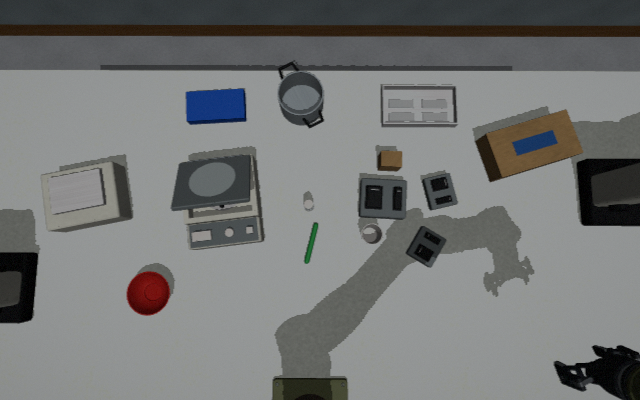

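View pics/side0.png

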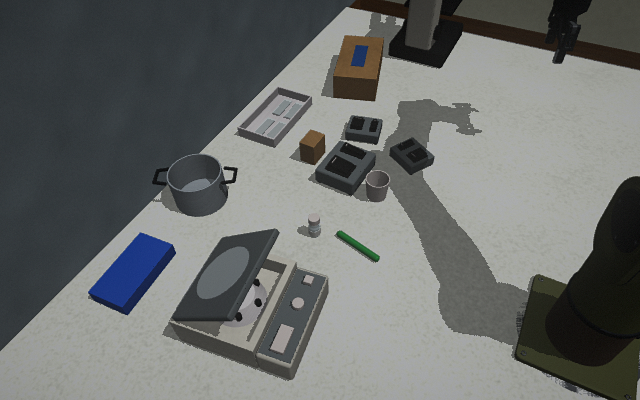

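The top view shows the largest box at about (383,198) with its wide rocker at (374,197). The centrifuge is at about (222,205) with the bar key at (202,236), and the lid is open. Next I'll take close crops.

```bash
python3 - <<'E'
import cv2,numpy as np
t=cv2.imread("pics/top0.png")
a=cv2.resize(t[170:226,350:414],None,fx=6,fy=6,interpolation=cv2.INTER_CUBIC)
b=cv2.resize(t[145:257,165:270],None,fx=4,fy=4,interpolation=cv2.INTER_CUBIC)
o=np.zeros((448,804,3),np.uint8);o[:336,:384]=a;o[:448,384:804]=b
cv2.imwrite("pics/crop.png",o[:,:800])
E
```

```text
(no output)
```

View pics/crop.png

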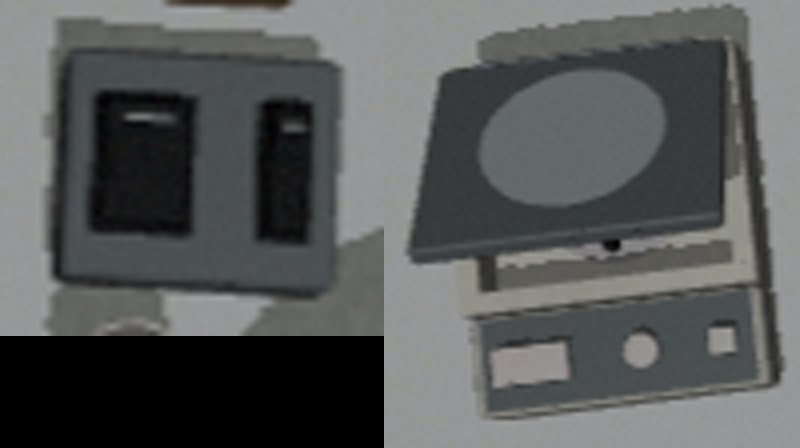

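The left crop shows the wide rocker with corners (95,92), (198,97), (190,235), (92,232). The right crop shows the bar key at (531,363), the round key at (640,348), the square key at (722,339), and the lid's front edge from (412,250) to (722,215).

```bash
cat > h.py <<'E'
import numpy as np
T=dict(f=387.93374964,cx=317.89229473,cy=201.42607355,R=np.array([[0.00272474,-0.99999543,-0.00130938],[-0.99219772,-0.00254028,-0.12464843],[0.12464454,0.00163879,-0.99220011]]),t=np.array([-0.02285364,0.59068553,1.06036924]))
def ray(u,v,z,c=T):
    o=-c["R"].T@c["t"]; d=c["R"].T@np.array([(u-c["cx"])/c["f"],(v-c["cy"])/c["f"],1]); return o+d*(z-o[2])/d[2]
E
python3 - <<'E'
from h import *
np.set_printoptions(precision=4,suppress=True)
A=lambda x,y:(x/6+350-.4,y/6+170-.4)
B=lambda x,y:((x-384)/4+165-.4,y/4+145-.4)
box=np.array([ray(*A(*p),.045) for p in[(72,50),(340,62),(330,293),(58,280)]])
print("box",box,box.mean(0),[np.linalg.norm(box[i]-box[i-1]) for i in range(4)])
r=np.array([ray(*A(*p),.058) for p in[(95,92),(198,97),(190,235),(92,232)]])
print("rocker",r,r.mean(0))
n=np.array([ray(*A(*p),.058) for p in[(258,100),(312,103),(305,242),(255,240)]]);print("narrow",n.mean(0),np.linalg.norm(n.mean(0)-r.mean(0)))
K=[ray(*B(*p),.0815) for p in[(531,363),(640,348),(722,339)]];print("keys",np.array(K),np.linalg.norm(K[0]-K[2]),"want .130")
v=K[0]-K[2];yaw=np.arctan2(-v[0],v[1]);Y=np.array([-np.sin(yaw),np.cos(yaw),0]);X=np.array([np.cos(yaw),np.sin(yaw),0])
print("yaw",yaw)
C=np.mean([K[0]-.058*Y,K[1]+.017*Y,K[2]+.072*Y],0)+.087*X;print("origin",C)
# lid: front edge pixels at candidate angles
for a in np.arange(.3,.7,.04):
    z=.0925+.16*np.sin(a)+.0075*np.cos(a)
    L,Rr=ray(*B(412,250),z),ray(*B(722,215),z); m=(L+Rr)/2
    print(round(a,2),z,m,"x",(m-C)@X,"want",.112-.16*np.cos(a)+.0075*np.sin(a),"w",np.linalg.norm(L-Rr))
print("shut edge",C-.048*X,"hinge",C+.112*X)
E
```

```text
box [[ 0.657  -0.1448  0.045 ]
 [ 0.6516 -0.2709  0.045 ]
 [ 0.5425 -0.2635  0.045 ]
 [ 0.5482 -0.137   0.045 ]] [ 0.5998 -0.204   0.045 ] [np.float64(0.1090622695978008), np.float64(0.12628284999875586), np.float64(0.10934880616036989), np.float64(0.12659487795857777)]
rocker [[ 0.6348 -0.1538  0.058 ]
 [ 0.6326 -0.2016  0.058 ]
 [ 0.5681 -0.1967  0.058 ]
 [ 0.5694 -0.1516  0.058 ]] [ 0.6012 -0.1759  0.058 ]
narrow [ 0.598 -0.24   0.058] 0.06421747321355585
keys [[0.4926 0.2912 0.0815]
 [0.5028 0.2184 0.0815]
 [0.509  0.1634 0.0815]] 0.12886232097596273 want .130
yaw 0.12782544916298216
origin [0.5864 0.2457 0.0815]
0.3 0.14694825673425638 [0.5729 0.2518 0.1469] x -0.012621280031937864 want -0.03863743671013691 w 0.19762646074592108
0.34 0.15292859473399287 [0.5722 0.2502 0.1529] x -0.013556243471251679 want -0.03633959329347927 w 0.19641892556124096
0.38 0.15881225987290104 [0.5715 0.2485 0.1588] x -0.01447609311759063 want -0.03380443817164426 w 0.19523091032357032
0.42 0.16458983954187353 [0.5708 0.2469 0.1646] x -0.015379357407744574 want -0.031036027052022554 w 0.19406431560385973
0.46 0.17025209084592458 [0.5701 0.2453 0.1703] x -0.01626459131153534 want -0.02803878880184264 w 0.19292100770480053
0.5 0.17578995539085027 [0.5694 0.2437 0.1758] x -0.017130378643556682 want -0.024817518362928122 w 0.19180281567513843
0.54 0.18119457377472675 [0.5687 0.2422 0.1812] x -0.01797533432876889 want -0.021377369080813537 w 0.19071152838358615
0.58 0.18645729976106362 [0.5681 0.2407 0.1865] x -0.01879810661832322 want -0.01772384446049088 w 0.18964889165701435
0.62 0.19156971411093782 [0.5675 0.2393 0.1916] x -0.01959737925207176 want -0.013862789361975651 w 0.18861660548750206
0.66 0.19652363805197962 [0.5669 0.2379 0.1965] x -0.020371873564302912 want -0.00980038064977767 w 0.18761632131271114
shut edge [0.5388 0.2396 0.0815] hinge [0.6975 0.26   0.0815]
```

>>> {"method": "drive_tool", "body": {
  "targets": [0.06,0.06,0,0,0,-0.085,0.06,0.06,0,0,0,-0.085,0.06,0.06,0,0,0,0,0.06,0.06,0,0,0,0,0.06,0.06,0,0,0,0,0.06,0.06,0,0,0,0,0.06,0.06,0,0,0,0,0.06,0.06,0,0,0,0],
  "claw": 0,
  "newtons": 40
}}

```text
clock: 0.9
tcp_pos: [0.4638, -0.3424, 0.231]
ee_rot: [0.999, 0.049, -0.0, -0.0]
force: [0.1, -0.3, 0.0]
grip_width: -0.0004
finger_force: 0.0
```

>>> {"method": "drive_tool", "body": {
  "targets": [0.0525,0.055,0,0,0,0,0.0525,0.055,0,0,0,0,0.0525,0.055,0,0,0,0,0.0525,0.055,0,0,0,0,0.0525,0.055,-0.05,0,0,0,0.0525,0.055,-0.06,0,0,0,0,0,-0.07,0,0,0,0,0,-0.06,0,0,0]
}}

```text
clock: 1.7
tcp_pos: [0.6208, -0.1765, 0.1091]
ee_rot: [0.999, 0.051, -0.001, -0.001]
force: [-0.0, -0.3, 0.0]
grip_width: 0.0003
finger_force: 0.0
```

```bash
python3 - <<'E'
from station import env
import cv2,numpy as np
a=[]
for n,(u,v) in(("top",(383,198)),("side",(346,165))):
    i=env.read_camera(n)["img"][:,:,::-1]
    a.append(cv2.resize(i[v-50:v+50,u-50:u+50],None,fx=4,fy=4,interpolation=cv2.INTER_CUBIC))
cv2.imwrite("pics/c2.png",np.hstack(a)); print(env.state()["tcp_pos"],env.state()["force"])
E
```

```text
[ 0.61676652 -0.17754248  0.10660488] [-0.44358533  0.25002339 -0.21083027]
```

View pics/c2.png

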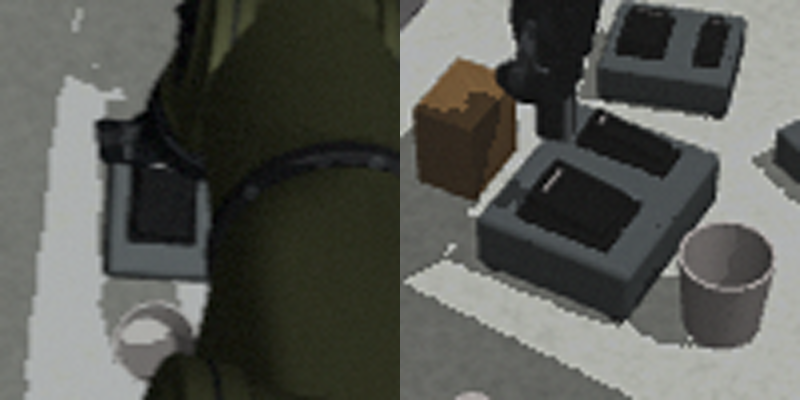

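The side crop shows the closed tip at about (555,138), above the wide rocker's far-half mark at (553,178). That agrees with the projected target. Now I'll press it.

>>> {"method": "drive_tool", "body": {
  "targets": [0.004,0,-0.03,0,0,0,0.004,0,-0.03,0,0,0,0,0,-0.014,0,0,0,0,0,-0.006,0,0,0,0,0,-0.006,0,0,0,0,0,-0.006,0,0,0,0,0,-0.004,0,0,0,0,0,0,0,0,0]
}}

```text
clock: 2.6
tcp_pos: [0.6249, -0.179, 0.0636]
ee_rot: [0.999, 0.049, 0.0, 0.0]
force: [0.5, 0.1, -0.1]
grip_width: -0.0001
finger_force: 0.1
```

>>> {"method": "drive_tool", "body": {
  "targets": [-0.006,0,0,0,0,0,0,0,-0.006,0,0,0,0,0,-0.004,0,0,0,0,0,-0.004,0,0,0,0,0,-0.004,0,0,0,0,0,-0.002,0,0,0,0,0,0,0,0,0,0,0,0,0,0,0]
}}

```text
clock: 3.4
tcp_pos: [0.6228, -0.179, 0.0571]
ee_rot: [0.999, 0.049, 0.001, 0.0]
force: [-4.3, 2.9, 27.1]
grip_width: 0.0004
finger_force: 12.6
```

>>> {"method": "drive_tool", "body": {
  "targets": [0,0,0.04,0,0,0,0,0,0.08,0,0,0,0,0.02,0.08,0,0,0,0,0.06,0.06,0,0,0,-0.01,0.07,0.05,0,0,0,-0.01,0.08,0.05,0,0,0,-0.01,0.08,0.02,0,0,0,-0.01,0.08,0,0,0,0]
}}

```text
clock: 4.2
tcp_pos: [0.6018, 0.0175, 0.2449]
ee_rot: [0.999, 0.049, 0.001, 0.0]
force: [-0.2, 1.0, -0.1]
grip_width: 0.0002
finger_force: 0.0
```

```bash
python3 - <<'E'
from station import env
import cv2,numpy as np
a=[]
for n,(u,v) in(("top",(383,198)),("side",(346,165))):
    i=env.read_camera(n)["img"][:,:,::-1]
    a.append(cv2.resize(i[v-50:v+50,u-50:u+50],None,fx=4,fy=4,interpolation=cv2.INTER_CUBIC))
cv2.imwrite("pics/c3.png",np.hstack(a)); print(env.state()["tcp_pos"],env.state()["force"])
E
```

```text
[0.6001571  0.02512916 0.24327271] [-0.61636243  0.1091516   0.0058914 ]
```

View pics/c3.png

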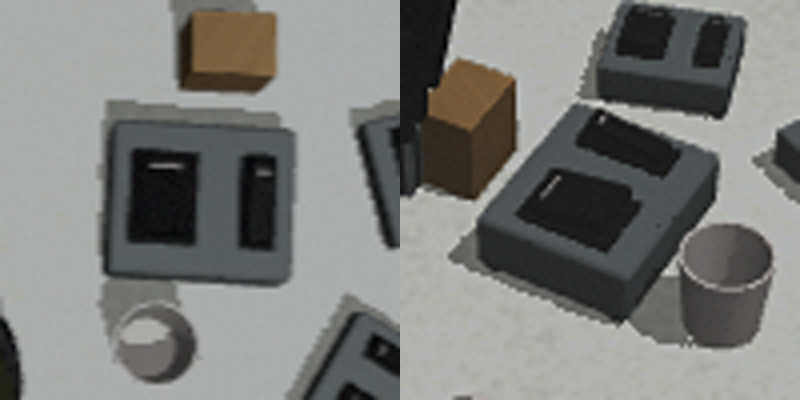

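The near half of the wide rocker is now raised (step at (620,185) in the side crop) and the far half is down. The box hasn't moved. Next is the lid.

>>> {"method": "drive_tool", "body": {
  "targets": [-0.005,0.08,0,0,0,0,-0.005,0.08,0,0,0,0,-0.005,0.08,0,0,0,0,-0.005,0.08,0,0,0,0,-0.005,0.08,0,0,0,0,-0.003,0.042,-0.03,0,0,0,0,0,-0.04,0,0,0,0,0,-0.02,0,0,0]
}}

```text
clock: 5.1
tcp_pos: [0.5859, 0.2369, 0.1959]
ee_rot: [0.999, 0.05, -0.002, 0.001]
force: [0.4, -1.3, -1.3]
grip_width: 0.0002
finger_force: 0.0
```

>>> {"method": "drive_tool", "body": {
  "targets": [0,0.005,-0.016,0,0,0,0,0,-0.02,0,0,0,0,0,-0.02,0,0,0,0,0,-0.02,0,0,0,0,0,-0.02,0,0,0,0,0,-0.02,0,0,0,0,0,-0.02,0,0,0,0,0,-0.02,0,0,0]
}}

```text
clock: 5.9
tcp_pos: [0.5872, 0.2396, 0.1194]
ee_rot: [0.999, 0.049, -0.0, 0.0]
force: [-0.4, 0.6, 2.4]
grip_width: 0.0001
finger_force: 1.0
```

>>> {"method": "drive_tool", "body": {
  "targets": [0,0,-0.014,0,0,0,0,0,-0.01,0,0,0,0,0,-0.006,0,0,0,0,0,-0.005,0,0,0,0,0,-0.004,0,0,0,0,0,-0.004,0,0,0,0,0,0,0,0,0,0,0,0,0,0,0]
}}

```text
clock: 6.7
tcp_pos: [0.5876, 0.2397, 0.1001]
ee_rot: [0.999, 0.049, 0.0, -0.0]
force: [-3.3, -0.8, 8.6]
grip_width: 0.0001
finger_force: 4.5
```

>>> {"method": "drive_tool", "body": {
  "targets": [0,0,-0.003,0,0,0,0,0,-0.003,0,0,0,0,0,0,0,0,0,0,0,0,0,0,0,0,0,0,0,0,0,0,0,0,0,0,0,0,0,0,0,0,0,0,0,0,0,0,0]
}}

```text
clock: 7.5
tcp_pos: [0.5877, 0.2396, 0.0998]
ee_rot: [0.999, 0.049, 0.001, -0.0]
force: [-8.9, -2.8, 27.3]
grip_width: -0.0003
finger_force: 13.8
```

>>> {"method": "drive_tool", "body": {
  "targets": [0,0,0.04,0,0,0,0,0,0.08,0,0,0,-0.05,0.025,0,0,0,0,-0.05,0.025,0,0,0,0,-0.05,0.027,0,0,0,0,-0.04,0.027,0,0,0,0,0,0,-0.04,0,0,0,0,0,-0.03,0,0,0]
}}

```text
clock: 8.3
tcp_pos: [0.4923, 0.2929, 0.1208]
ee_rot: [0.999, 0.05, 0.001, -0.001]
force: [0.0, 0.0, 0.1]
grip_width: 0.0001
finger_force: 0.0
```

```bash
python3 - <<'E'
from station import env
import cv2,numpy as np
a=[]
for n,(u,v) in(("top",(215,210)),("side",(270,310))):
    i=env.read_camera(n)["img"][:,:,::-1]
    a.append(cv2.resize(i[v-80:v+80,u-80:u+80],None,fx=2.5,fy=2.5,interpolation=cv2.INTER_CUBIC))
cv2.imwrite("pics/c4.png",np.hstack(a)); print(env.state()["tcp_pos"],env.state()["force"])
c=env.read_camera("side")
for p in(env.state()["tcp_pos"],[.4927,.2917,.0815]):
    q=c["R"]@p+c["t"]; print((c["fx"]*q[0]/q[2]+c["cx"]-190)*2.5+400,(c["fy"]*q[1]/q[2]+c["cy"]-230)*2.5)
E
```

```text
[0.49164649 0.29124017 0.11935462] [-0.62781624 -0.48047881  0.66368445]
622.993855186292 241.01078090789642
627.5057227080616 266.2013304523214
```

View pics/c4.png

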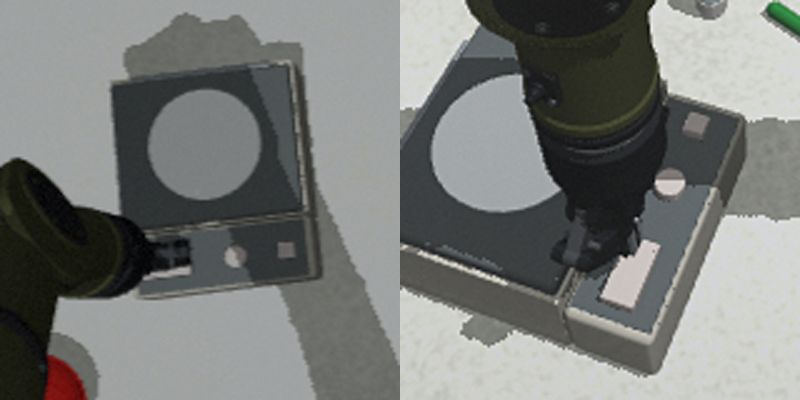

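The lid is shut flat. The bar key is at about (630,272) in the side crop and the tip is somewhere near (600,260), so I'll zoom in to check alignment.

```bash
python3 - <<'E'
from station import env
import cv2,numpy as np
a=[]
for n,(u,v) in(("top",(205,232)),("side",(280,335))):
    c=env.read_camera(n);i=c["img"][:,:,::-1]
    a.append(cv2.resize(i[v-30:v+30,u-30:u+30],None,fx=6.6667,fy=6.6667,interpolation=cv2.INTER_CUBIC))
    for p in(env.state()["tcp_pos"],[.4927,.2917,.0815]):
        q=c["R"]@p+c["t"]; print(n,(c["fx"]*q[0]/q[2]+c["cx"]-u+30)*6.6667+400*(n=="side"),(c["fy"]*q[1]/q[2]+c["cy"]-v+30)*6.6667)
h=np.hstack(a);h=cv2.convertScaleAbs(h,alpha=1.8,beta=10)
cv2.imwrite("pics/c5.png",h); print(env.state()["tcp_pos"],env.state()["force"])
E
```

```text
top 144.23715067419437 217.30218680376464
top 174.51869454327755 221.9922392393173
side 590.5092652311471 140.4405646549057
side 606.6829606311337 209.87126389059634
[0.49335005 0.29175595 0.12144135] [0.69910108 0.09989007 0.00601091]
```

View pics/c5.png

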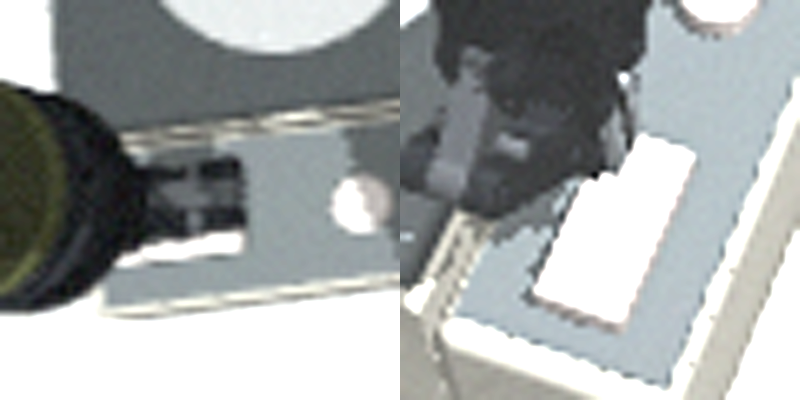

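The visible key has its centre at about (615,225) against a prediction of (607,210), which is about 3 mm off. The round key is well clear. I'll shift x by −2 mm and press.

>>> {"method": "drive_tool", "body": {
  "targets": [-0.004,0,-0.02,0,0,0,0,0,-0.02,0,0,0,0,0,-0.02,0,0,0,0,0,-0.012,0,0,0,0,0,-0.006,0,0,0,0,0,-0.006,0,0,0,0,0,-0.006,0,0,0,0,0,-0.002,0,0,0]
}}

```text
clock: 9.35
tcp_pos: [0.4901, 0.2913, 0.0754]
ee_rot: [0.999, 0.049, -0.0, 0.0]
force: [-3.8, -2.6, 13.3]
grip_width: 0.0001
finger_force: 6.7
```

>>> {"method": "drive_tool", "body": {
  "targets": [0,0,-0.002,0,0,0,0,0,-0.002,0,0,0,0,0,0,0,0,0,0,0,0,0,0,0,0,0,0,0,0,0,0,0,0,0,0,0,0,0,0,0,0,0,0,0,0,0,0,0]
}}

```text
clock: 10.15
tcp_pos: [0.4901, 0.2913, 0.0751]
ee_rot: [0.999, 0.049, -0.0, 0.0]
force: [-4.9, -3.0, 20.5]
grip_width: 0.0003
finger_force: 10.4
```

Fully down (the key bottoms at 75.5 mm). I'll hold a bit longer, then lift.

>>> {"method": "drive_tool", "body": {
  "targets": [0,0,0,0,0,0,0,0,0,0,0,0,0,0,0,0,0,0,0,0,0,0,0,0,0,0,0,0,0,0,0,0,0,0,0,0,0,0,0,0,0,0,0,0,0,0,0,0]
}}

```text
clock: 10.95
tcp_pos: [0.4901, 0.2913, 0.0751]
ee_rot: [0.999, 0.049, -0.0, 0.0]
force: [-4.7, -3.3, 21.2]
grip_width: 0.0001
finger_force: 10.4
```

>>> {"method": "drive_tool", "body": {
  "targets": [0,0,0.02,0,0,0,0,0,0.05,0,0,0,0,0,0.08,0,0,0,0,0,0.08,0,0,0,0,-0.06,0.06,0,0,0,0,-0.08,0,0,0,0,0,-0.08,0,0,0,0,0,-0.06,0,0,0,0]
}}

```text
clock: 11.75
tcp_pos: [0.491, 0.1489, 0.2184]
ee_rot: [0.999, 0.048, 0.001, 0.0]
force: [1.0, -0.6, -0.5]
grip_width: -0.0003
finger_force: 0.0
```

```bash
python3 - <<'E'
from station import env
import cv2
cv2.imwrite("pics/end.png",env.read_camera("side")["img"][:,:,::-1]); print(env.state()["tcp_pos"],env.state()["force"])
E
```

```text
[0.49078265 0.14256033 0.21824627] [-2.00006254 -4.8751942  -0.51369162]
```

View pics/end.png

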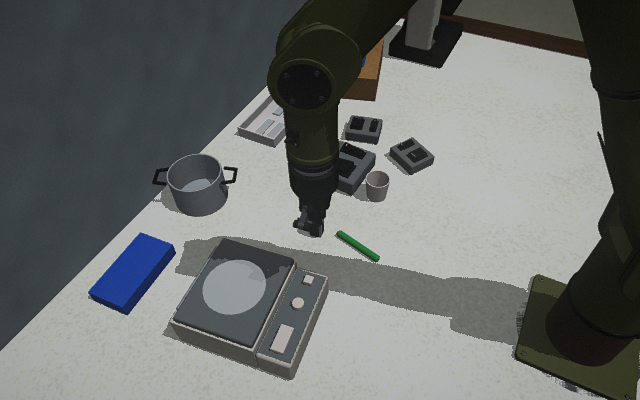

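The side view shows the lid shut (235,288), the bar key up (283,338), the bystanders that are in view unmoved, and the arm clear.

```bash
python3 -c "
from station import env
print(env.finish_job())"
```

```text
the job is handed in; nothing more can be done
None
```

I tipped the wide rocker on, pushed the lid shut, held the bar key down for over a second and released it, then handed the job in with the arm clear; no verdict was returned.

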